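# Sort leftover fasteners and tube into the sample trays

### The job

Sort the leftovers on the welding bench: put the two loose nuts, the two loose bolts and the loose square tube offcut into the tray whose back ledge carries a fixed sample of the same kind, one piece to a bay. Set each piece down on the floor of its bay the way it stands now: nuts flat, one bolt lying and the other standing on its head, tube lying. Leave the V-block and the rectangular block with the threaded hole where they are.

Things in the scene. Friction and masses are not known exactly. Their poses are not given: they have to be found in the camera images.
- small_nut_center (a point): Loose bright hex nut lying flat, 24 mm across flats, 27 mm across corners, 14 mm high; the point is its centre, 7 mm above its underside. Its x axis is square to a pair of flats, its y axis points to a corner, z up.
- large_nut_center (a point): Loose dark hex nut lying flat, 27 mm across flats, 31 mm across corners, 14 mm high; the point is its centre, 7 mm above its underside. Its x axis is square to a pair of flats, its y axis points to a corner, z up.
- lying_bolt_center (a point): Loose hex bolt lying on its side, 59 mm long, 22 mm over the head (the head's flanks reach 11 mm either side), shank 12 to 14 mm thick; the point is half-way along it, 11 mm above its underside. Its y axis runs along the bolt to the head, which takes up the last 9 mm; z up.
- standing_bolt_center (a point): Loose hex bolt standing on its head, 59 mm tall, head 22 x 25 mm and 9 mm high at the bottom, shank above it 12 to 14 mm thick, best gripped square to its x or y axis; the point is on its axis, 29.5 mm above its underside. z up.
- tube_center (a point): Loose offcut of square steel tube lying on a side, 72 mm long (its x axis), 40 mm wide (y) and 40 mm high; the point is its centre, 20 mm above its underside. It fits its bay best lengthwise along the tray's x. z up.
- v_block_center (a point): Loose hardened V-block, 60 x 44 x 36 mm (x, y, z); to be left alone. The point is its centre, 18 mm above its underside.
- spacer_block_center (a point): Loose rectangular machined block with a threaded hole in its top, 35 x 50 x 36 mm (x, y, z); to be left alone. The point is its centre, 18 mm above its underside.
- nut_tray: Tray for nuts. Fixed sheet-steel tray. Origin on the bench, midway between its 2 bays; x to its back, y left, z up. Bay centres at y = +-39.5 mm, x = 0; each bay 100 mm (x) by 76 mm (y) inside, floor 3 mm above the bench; rim and wall between bays 3 mm thick, 12 mm high. Ledge behind, 12 mm high, x 50 to 106 mm; fixed on its middle: a bright hex nut.
- bolt_tray: Tray for bolts. Fixed sheet-steel tray. Origin on the bench, midway between its 2 bays; x to its back, y left, z up. Bay centres at y = +-39.5 mm, x = 0; each bay 100 mm (x) by 76 mm (y) inside, floor 3 mm above the bench; rim and wall between bays 3 mm thick, 12 mm high. Ledge behind, 12 mm high, x 50 to 106 mm; fixed on its middle: a bright hex bolt, lying, 25 mm high.
- tube_tray: Tray for tube offcuts. Fixed sheet-steel tray. Origin on the bench, midway between its 2 bays; x to its back, y left, z up. Bay centres at y = +-39.5 mm, x = 0; each bay 100 mm (x) by 76 mm (y) inside, floor 3 mm above the bench; rim and wall between bays 3 mm thick, 12 mm high. Ledge behind, 12 mm high, x 50 to 106 mm; fixed on its middle: a square tube offcut, lying, 40 mm high.
There are look-alikes about, which are no part of the job. What is shaped like the part that bears standing_bolt_center but turquoise is not meant. What is shaped like the part that bears tube_center but turquoise is not meant.

How it is judged (in metres and radians):
At the end, for the whole second after the job is handed in: Nuts flat in the nut tray, bolts (one lying, one standing) in the bolt tray, one to a bay; tube lying in a bay of the tube tray. Each on its bay's floor within 3.5 mm and 0.1 rad, at rest, released; V-block and rectangular block within 20 mm of their start ((((x of small_nut_center in the frame of nut_tray between -0.05 and 0.05 m and y of small_nut_center in the frame of nut_tray between 0.003 and 0.076 m and z of small_nut_center in the frame of nut_tray below 0.0135 m and angle between small_nut_center's own z axis and vertical below 0.1 rad) and (x of large_nut_center in the frame of nut_tray between -0.05 and 0.05 m and y of large_nut_center in the frame of nut_tray between -0.076 and -0.003 m and z of large_nut_center in the frame of nut_tray below 0.0135 m and angle between large_nut_center's own z axis and vertical below 0.1 rad)) or ((x of small_nut_center in the frame of nut_tray between -0.05 and 0.05 m and y of small_nut_center in the frame of nut_tray between -0.076 and -0.003 m and z of small_nut_center in the frame of nut_tray below 0.0135 m and angle between small_nut_center's own z axis and vertical below 0.1 rad) and (x of large_nut_center in the frame of nut_tray between -0.05 and 0.05 m and y of large_nut_center in the frame of nut_tray between 0.003 and 0.076 m and z of large_nut_center in the frame of nut_tray below 0.0135 m and angle between large_nut_center's own z axis and vertical below 0.1 rad))) and (((x of lying_bolt_center in the frame of bolt_tray between -0.05 and 0.05 m and y of lying_bolt_center in the frame of bolt_tray between 0.003 and 0.076 m and z of lying_bolt_center in the frame of bolt_tray below 0.0175 m and angle between lying_bolt_center's own y axis and vertical between 1.47 and 1.67 rad) and (x of standing_bolt_center in the frame of bolt_tray between -0.05 and 0.05 m and y of standing_bolt_center in the frame of bolt_tray between -0.076 and -0.003 m and z of standing_bolt_center in the frame of bolt_tray below 0.036 m and angle between standing_bolt_center's own z axis and vertical below 0.1 rad)) or ((x of lying_bolt_center in the frame of bolt_tray between -0.05 and 0.05 m and y of lying_bolt_center in the frame of bolt_tray between -0.076 and -0.003 m and z of lying_bolt_center in the frame of bolt_tray below 0.0175 m and angle between lying_bolt_center's own y axis and vertical between 1.47 and 1.67 rad) and (x of standing_bolt_center in the frame of bolt_tray between -0.05 and 0.05 m and y of standing_bolt_center in the frame of bolt_tray between 0.003 and 0.076 m and z of standing_bolt_center in the frame of bolt_tray below 0.036 m and angle between standing_bolt_center's own z axis and vertical below 0.1 rad))) and ((x of tube_center in the frame of tube_tray between -0.05 and 0.05 m and y of tube_center in the frame of tube_tray between 0.003 and 0.076 m and z of tube_center in the frame of tube_tray below 0.0265 m and angle between tube_center's own z axis and vertical below 0.1 rad) or (x of tube_center in the frame of tube_tray between -0.05 and 0.05 m and y of tube_center in the frame of tube_tray between -0.076 and -0.003 m and z of tube_center in the frame of tube_tray below 0.0265 m and angle between tube_center's own z axis and vertical below 0.1 rad)) and linear speed of each of small_nut, large_nut, lying_bolt, standing_bolt, tube below 0.02 m/s and distance of each of v_block_center, spacer_block_center from where it was at the start of the episode below 0.02 m); the robot touches nothing.
It fails at once if the V-block is shifted by more than 20 mm (distance of v_block_center from where it was at the start of the episode above 0.02 m).
It fails at once if the rectangular block is shifted by more than 20 mm (distance of spacer_block_center from where it was at the start of the episode above 0.02 m).
It also fails if it takes over 125 s, if anything falls off the work surface, if the arm or the gripper's body presses on something with over 40 N, if the wrist force passes 120 N, or if a joint passes its speed limit or range.

### The arm

A 6-joint arm with a two-finger parallel gripper is mounted at the origin on a cart in front of the work surface, level with it; the furniture and walls round the work are solid. World frame = base frame: x ahead of the robot, y to its left, z up, the work surface at z = 0. Lengths are in mm, angles in degrees, forces in N, time in s.
With the tool pointing down it reaches from about 300 to 850 mm from the base axis. Payload 4.2 kg.
Tool frame: the origin (TCP) lies at the very end of the fingers, on their centre line; the grasp point (between the pads) lies 19 mm behind it; z points along the fingers, y is the line along which they close (so a half turn about z gives the same grasp; the last joint's range is limited). The gripper opens to 91 mm and grips with 3 to 60 N. Pads are 32 mm wide; open, the fingers measure 118 mm over their backs; the gripper's body (76 mm by 178 mm) begins 60 mm behind the grasp point.
Start: joints at [-66.177, 18.312, 89.639, -0, 72.044, -1.146], TCP at [242.733, -521.271, 213.976] pointing down, gripper open.
Joint ranges: [-177.97, 177.97], [-48.28, 115.42], [12.27, 149.76], [-77.06, 257.06], [2.81, 150.46], [-146.56, 146.56]. Speed limits (degrees/s): [147.25, 147.25, 180, 180, 180, 180].

### API

Orientations are given as [roll, pitch, yaw] about the fixed x, y, z axes, in that order (R = Rz(yaw) Ry(pitch) Rx(roll)).
In Python, from workcell import env gives the robot as it stands.
- The arm moves only by the shell command python3 -m pendant 'ROWS' [FORCE]. ROWS is a JSON object of lists of equal length, an entry for each row: "translation": the shift along the tool's x, y, z in mm, a list of three; "roll": the turn about the tool's z in rad; "hand": the closure in counts, from 0 (fully open) to 255 (shut). In form: {"translation": [[dx, dy, dz], ...], "roll": [roll, ...], "hand": [hand, ...]}. A call has exactly 8 rows; each row shifts and turns the commanded pose from where the row before left it, along the tool's axes as they then stand; what a row does not reach is not made up. A row lasts 1/12 s, in which the tool goes at most 41.7 mm and 7.16 degrees, less where a joint would pass 70% of its speed; a pose out of reach is approached as far as the arm can. A call with a gripper value outside its range is refused whole. The fingers move at their own pace and stop on an object; FORCE is the grip in N (left out, the last holds). Time passes only in rows, so rows that do not move let the fingers close, or fill a call up. It gives the time, the measured TCP pose, the force, the opening and the grip force at its end, in the units of the state.
- env.state(): the state, without advancing time (a new reading comes with each control period).
- env.grab_frame(name): name is "scene" or "top"; returns a dict with "frame" (480x640x3 uint8, red, green, blue), "z_map" (480x640 float32, mm along the optical axis (not along the pixel's ray), 0 where there is no reading), "fx", "fy", "cx", "cy" (pixels), "pose" (4x4, takes a point from camera to world coordinates). Camera axes: x right, y down, z forward; pixel columns grow to the right and rows downward; lengths in mm; the calibration is good to about 2 mm. A picture is of the moment at which its call begins.
- env.job_done(): hands the job in; it is judged then, once.
Trained networks look in a picture, given as the dict that the camera call returned (one of the last four; its "shot" number tells which), for a name from the list of things; names that differ only in an ending like _2 or _b are one class to them, and where a whole thing is asked for, a point or a joint stands for the part that bears it (a point fixed in the world has none). Each returns a list of dicts, best first, with "score" (0 to 1); they miss things now and then, are a little off and sometimes report something else, mostly with a low value. They report only what shows in the picture. A call takes as long as a camera call. They do not tell look-alikes from the thing itself.
- env.recognise(picture, label): "rect" ([centre column, centre row, width, height] in pixels, round what is visible of it).
- env.regions_of(picture, label): "pixels" (480x640 bool, what is visible of it) and "rect" ([centre column, centre row, width, height] in pixels, round what is visible of it).
The state is a dict: "time_s": time; "qpos": joint angles; "qvel": joint speeds; "effort": joint torques, N m; "ee_pos": TCP position; "ee_rot": TCP orientation; "force": force on the tool from outside, world axes, zero at the start; "torque": the same for the moment, N m; "gripper_width": finger opening in mm; "gripper_force": force on a finger pad.
Only numpy, scipy, OpenCV 4.12 (cv2) and the standard library are available. Lean on these libraries where they do the work, as an engineer would, in place of code of your own. Each camera call takes 0.05 s, during which the arm holds its last target. There are 200 camera calls.

## Working session

There is one attempt and no reset: what is moved stays moved. The work goes in short steps, Python scripts to look and compute and a shell command to move; the robot and the scene stay as the last step left them, time stands still between calls to the robot, and variables do not carry over. Pictures are saved under pics/ and viewed, at most 14 in all, crops included, and the job is handed in when it is done.

```bash
mkdir -p pics; ls
cat > h.py <<'E'
import numpy as np, cv2
from workcell import env
def save(p,n): cv2.imwrite(f'pics/{n}.png',cv2.cvtColor(p['frame'],cv2.COLOR_RGB2BGR))
def cloud(p):
    z=p['z_map'].astype(float);v,u=np.mgrid[0:480,0:640]
    c=np.stack([(u-p['cx'])/p['fx']*z,(v-p['cy'])/p['fy']*z,z],-1)
    w=c@p['pose'][:3,:3].T+p['pose'][:3,3]
    w[z==0]=np.nan
    return w
E
python3 - <<'E'
from h import *
print(env.state())
for n in ('scene','top'):
    p=env.grab_frame(n); save(p,n+'0'); print(n,p['pose'].round(3).tolist(),p['fx'],p['cx'],p['cy'])
    w=cloud(p)
    for l in 'small_nut_center large_nut_center lying_bolt_center standing_bolt_center tube_center v_block_center spacer_block_center nut_tray bolt_tray tube_tray'.split():
        for d in env.regions_of(p,l)[:4]:
            m=d['pixels']; q=w[m]; 
            print(l,round(d['score'],2),np.round(d['rect']).tolist(),m.sum(),np.nanmedian(q,0).round(),np.nanpercentile(q[:,2],95).round(1))
E
```

```text
pics
{'time_s': 0.0, 'qpos': array([-6.61767230e+01,  1.83479414e+01,  8.97080028e+01, -2.87403790e-03,
        7.20438223e+01, -1.14758530e+00]), 'qvel': array([-0.05754809, -0.11554495,  0.03662913, -0.06426882,  0.14740839,
        0.07459155]), 'effort': array([-1.15212850e-03, -4.12462771e+01, -2.31971687e+01,  7.26676080e-02,
        4.58222372e-02, -1.23278342e-04]), 'ee_pos': array([ 242.49935916, -520.78369714,  213.14655778]), 'ee_rot': array([-1.79900199e+02,  7.33853518e-04,  2.49717514e+01]), 'force': array([ 0.01273381,  0.48379141, -0.05868878]), 'torque': array([ 0.05394781, -0.03161846,  0.0035699 ]), 'gripper_force': 0.0, 'gripper_width': 91.26802474020212}
scene [[0.488, -0.376, 0.788, -387.023], [-0.873, -0.236, 0.427, -490.311], [0.025, -0.896, -0.444, 532.736], [0.0, 0.0, 0.0, 1.0]] 461.2998344490613 318.52284102112907 248.8301164939925
small_nut_center 0.44 [306.0, 265.0, 12.0, 10.0] 97 [445.   2.  10.] 15.4
large_nut_center 0.43 [231.0, 252.0, 12.0, 6.0] 31 [405. 190.  11.] 15.8
lying_bolt_center 0.59 [266.0, 255.0, 28.0, 16.0] 161 [436. 101.  15.] 21.4
standi
[... 1104 characters left out ...]
51.0, 7.0, 7.0] 40 [405. 201.  13.] 17.7
lying_bolt_center 0.49 [273.0, 236.0, 10.0, 19.0] 102 [445. 100.  17.] 24.0
standing_bolt_center 0.56 [419.0, 278.0, 10.0, 5.0] 71 [ 346. -284.   19.] 63.0
tube_center 0.96 [385.0, 256.0, 27.0, 27.0] 492 [ 405. -197.   39.] 44.6
tube_center 0.57 [431.0, 234.0, 32.0, 22.0] 491 [ 457. -308.   38.] 44.5
v_block_center 0.6 [349.0, 242.0, 22.0, 26.0] 414 [439. -97.  29.] 38.7
spacer_block_center 0.85 [196.0, 274.0, 25.0, 25.0] 308 [345. 293.  34.] 40.0
nut_tray 0.61 [220.0, 174.0, 70.0, 64.0] 3658 [616. 240.   6.] 16.8
bolt_tray 0.9 [311.0, 175.0, 64.0, 66.0] 3585 [622.   2.   6.] 17.9
tube_tray 0.89 [401.0, 171.0, 65.0, 66.0] 3504 [ 640. -242.    6.] 52.7
```

Run:
```python
import cv2
a=cv2.imread('pics/top0.png')[125:300,170:470]; cv2.imwrite('pics/top0c.png',cv2.resize(a,None,fx=2.66,fy=2.66,interpolation=cv2.INTER_CUBIC))
a=cv2.imread('pics/scene0.png')[195:365,205:485]; cv2.imwrite('pics/scene0c.png',cv2.resize(a,None,fx=2.85,fy=2.85,interpolation=cv2.INTER_CUBIC))
```

```text
(no output)
```

View pics/top0c.png

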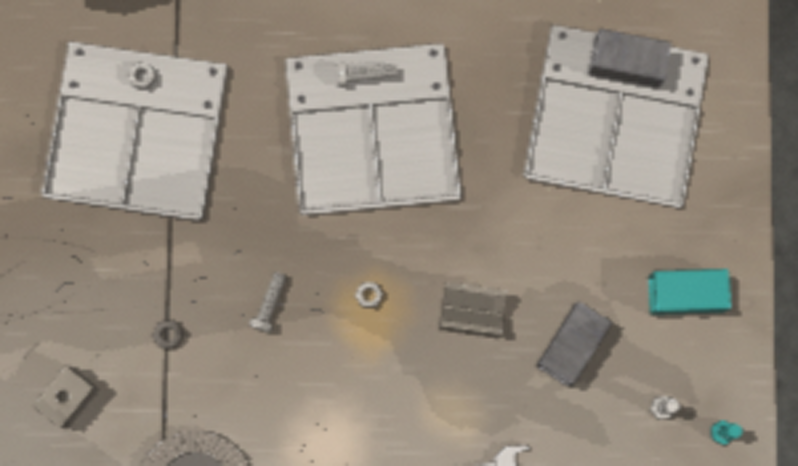

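View pics/scene0c.png

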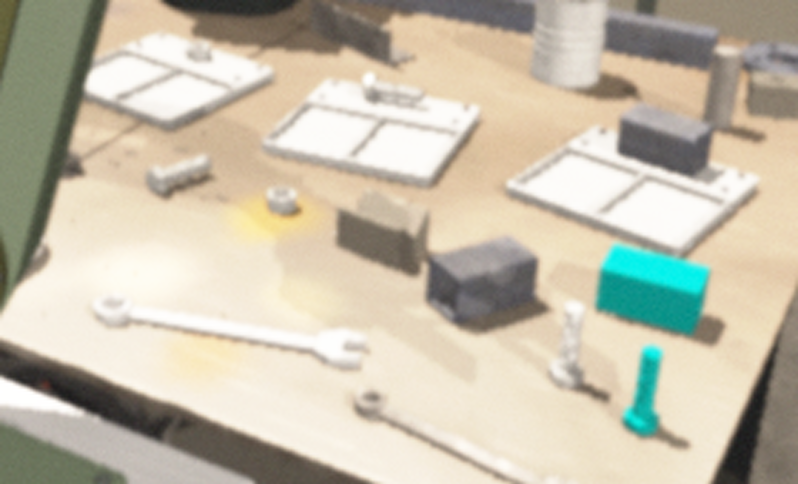

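```bash
cat > m.py <<'E'
from h import *
def table(p,w):
    # table height near the workspace: median of low points
    m=(w[...,0]>300)&(w[...,0]<560)&(w[...,1]>-380)&(w[...,1]<330)
    z=w[...,2][m]; z0=np.nanmedian(z)
    q=w[m&(abs(w[...,2]-z0)<5)]
    A=np.c_[q[:,:2],np.ones(len(q))]; c=np.linalg.lstsq(A,q[:,2],rcond=None)[0]
    return c
def flat(p):
    w=cloud(p);c=table(p,w); h=w[...,2]-(w[...,0]*c[0]+w[...,1]*c[1]+c[2])
    return w,h,c
def blob(w,h,x,y,r,lo,hi):
    m=(np.hypot(w[...,0]-x,w[...,1]-y)<r)&(h>lo)&(h<hi)
    return m
def rect(q):
    (c,s,a)=cv2.minAreaRect(q[:,:2].astype(np.float32)); 
    b=cv2.boxPoints((c,s,a)); e=b[1]-b[0]; f=b[2]-b[1]
    if np.hypot(*e)<np.hypot(*f): e,f=f,e
    return np.round(c,1),np.round([np.hypot(*e),np.hypot(*f)],1),round(np.degrees(np.arctan2(e[1],e[0]))%180,1)
E
python3 - <<'E'
from m import *
S=dict(snut=(448,3,30,8,20),lnut=(405,195,30,8,20),lbolt=(440,100,50,7,26),sbtop=(343,-287,25,48,70),sbhead=(345,-287,25,3,15),tube=(405,-198,60,33,45),vb=(435,-100,60,26,45),sp=(345,293,50,28,45))
for n in ('top','scene'):
    p=env.grab_frame(n); w,h,c=flat(p); print(n,c)
    for k,(x,y,r,lo,hi) in S.items():
        m=blob(w,h,x,y,r,lo,hi); q=w[m]
        if len(q)>4: print(k,len(q),q.mean(0).round(1),rect(q),'h90',np.percentile(h[m],90).round(1))
    for l in ('nut_tray','bolt_tray','tube_tray'):
        d=env.regions_of(p,l)[0]; m=d['pixels']&(h<70)&(h>-5); q=w[m]
        print(l,rect(q), [np.percentile(h[m],k).round(1) for k in (10,50,90,98)])
        m2=(np.hypot(w[...,0]-q[:,0].mean(),w[...,1]-q[:,1].mean())<125)&(h>8.5)&(h<15); print('   rim',rect(w[m2]))
E
```

```text
top [ 1.71436407e-03  6.05380777e-05 -1.00344872e+00]
snut 51 [452.8   3.   13.1] (array([452.6,   3.2]), array([50.2, 27.6], dtype=float32), np.float32(108.3)) h90 17.8
lnut 71 [411.6 198.8  13. ] (array([410.7, 195.8]), array([51.4, 33.1], dtype=float32), np.float32(117.4)) h90 17.6
lbolt 147 [441.8 101.4  15.1] (array([439.5, 102.6]), array([80.4, 78.8], dtype=float32), np.float32(98.3)) h90 21.8
sbtop 25 [ 346.3 -287.2   58.6] (array([ 346.1, -287.4]), array([13.3, 10.5], dtype=float32), np.float32(90.4)) h90 63.4
sbhead 65 [ 345.4 -287.     6.8] (array([ 344.5, -288.7]), array([41.4, 40.5], dtype=float32), np.float32(30.9)) h90 12.1
tube 395 [ 406.5 -197.8   39. ] (array([ 406.2, -198.2]), array([72.9, 40.2], dtype=float32), np.float32(148.3)) h90 43.0
vb 278 [439.  -99.2  32.8] (array([438.9, -99.2]), array([59.2, 44.6], dtype=float32), np.float32(82.3)) h90 38.4
sp 260 [347.8 294.4  35.1] (array([348.2, 295. ]), array([50.6, 36.2], dtype=float32), np.float32(141.7)) h90 39.7
nut_tray (array([616. , 238.7]), array([162. , 161.5], dtype=float32), np.float32(172.2)) [np.float64(-
[... 1569 characters left out ...]
2.4], dtype=float32), np.float32(173.2)) [np.float64(1.9), np.float64(6.1), np.float64(12.9), np.float64(22.5)]
   rim (array([612.6, 241. ]), array([166.5, 164. ], dtype=float32), np.float32(173.6))
bolt_tray (array([615.5,   8.9]), array([173.8, 163.3], dtype=float32), np.float32(96.9)) [np.float64(2.0), np.float64(5.7), np.float64(13.4), np.float64(29.2)]
   rim (array([616.4,   3.9]), array([163.4, 163.2], dtype=float32), np.float32(6.5))
tube_tray (array([ 686.2, -243.5]), array([266.8, 175.6], dtype=float32), np.float32(169.9)) [np.float64(2.2), np.float64(8.3), np.float64(43.6), np.float64(52.4)]
   rim (array([ 635.7, -241.1]), array([166.6, 162.7], dtype=float32), np.float32(169.9))
```

Run:
```python
from m import *
T=dict(small_nut_center=14,large_nut_center=14,lying_bolt_center=11,tube_center=40)
for n in ('top','scene'):
    p=env.grab_frame(n);R=p['pose'][:3,:3];t=p['pose'][:3,3]
    def proj(u,v,z):
        u=np.atleast_1d(u);v=np.atleast_1d(v)
        d=np.stack([(u-p['cx'])/p['fx'],(v-p['cy'])/p['fy'],np.ones(len(u))],-1)@R.T
        return t+d*((z-t[2])/d[:,2])[:,None]
    for l,z in T.items():
        d=env.regions_of(p,l)[0];v,u=np.nonzero(d['pixels']); q=proj(u,v,z); print(n,l,q.mean(0).round(1),rect(q))
    if n=='top':
        tiles=[]
        for (u,v) in ((309,236),(234,251),(273,238),(420,278)):
            a=cv2.cvtColor(p['frame'][v-13:v+13,u-13:u+13],cv2.COLOR_RGB2BGR); tiles.append(cv2.resize(a,(290,290),interpolation=cv2.INTER_CUBIC))
        cv2.imwrite('pics/tiles.png',np.vstack([np.hstack(tiles[:2]),np.hstack(tiles[2:])]))
    for l in ('nut_tray','bolt_tray','tube_tray'):
        d=[d for d in env.regions_of(p,l)][0];v,u=np.nonzero(d['pixels']);
        q=proj(u,v,12)
        print(n,l,rect(q))
```

```text
top small_nut_center [453.4   3.5  14. ] (array([452.9,   3.9]), array([23.7, 20.9], dtype=float32), np.float32(0.8))
top large_nut_center [410.9 198.9  14. ] (array([410.8, 198.7]), array([26.2, 23.5], dtype=float32), np.float32(90.8))
top lying_bolt_center [444.4 100.3  11. ] (array([445.2,  98.9]), array([60.3, 20.3], dtype=float32), np.float32(157.5))
top tube_center [ 402.4 -194.8   40. ] (array([ 403.3, -195.1]), array([76.8, 43.3], dtype=float32), np.float32(149.1))
top nut_tray (array([615.1, 238.8]), array([161.8, 161.3], dtype=float32), np.float32(82.5))
top bolt_tray (array([621. ,   1.7]), array([161.3, 160.9], dtype=float32), np.float32(6.3))
top tube_tray (array([ 640.1, -243.8]), array([167.7, 163.7], dtype=float32), np.float32(170.3))Traceback (most recent call last):
  File "<stdin>", line 10, in <module>
IndexError: list index out of range
```

View pics/tiles.png

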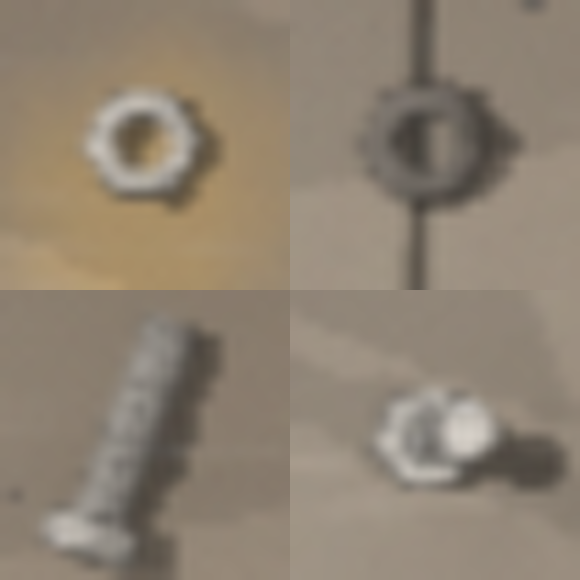

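```bash
cat > to.py <<'E'
# usage: to.py x y z psi : what remains, in tool axes after the roll
import sys,numpy as np
from workcell import env
x,y,z,psi=map(float,sys.argv[1:5]); s=env.state(); e=s['ee_pos']; cur=s['ee_rot'][2]
r=np.radians((cur-psi+180)%360-180); a=np.radians(psi); d=np.array([x,y,z])-e
print('t',round(s['time_s'],2),'pos',e.round(1),'yaw',round(cur,1),'w',round(s['gripper_width'],1),'F',round(s['gripper_force'],1),'force',s['force'].round(1),'q',s['qpos'].round())
print('roll',round(r,3),'then tool',np.round([d[0]*np.cos(a)+d[1]*np.sin(a), d[0]*np.sin(a)-d[1]*np.cos(a), -d[2]],1))
E
python3 -m pendant '{"translation":[[0,0,0],[0,0,0],[0,0,0],[0,0,0],[0,0,0],[0,0,0],[0,0,0],[0,0,0]],"roll":[0.124,0.124,0.124,0.124,0.124,0.124,0.124,0.124],"hand":[87,87,87,87,87,87,87,87]}' 20
python3 -m pendant '{"translation":[[-2,-22.5,7],[-2,-22.5,7],[-2,-22.5,7],[-2,-22.5,7],[-2,-22.5,7],[-2,-22.5,7],[-2,-22.5,7],[-2,-22.5,7]],"roll":[0,0,0,0,0,0,0,0],"hand":[87,87,87,87,87,87,87,87]}'
python3 -m pendant '{"translation":[[-2,-22.5,7],[-2,-22.5,7],[-2,-22.5,7],[-2,-22.5,7],[-2,-22.5,7],[-2,-22.5,7],[-2,-22.5,7],[-2,-22.5,7]],"roll":[0,0,0,0,0,0,0,0],"hand":[87,87,87,87,87,87,87,87]}'
python3 to.py 404.8 -197.6 15 -32
```

```text
time_s: 2.67
ee_pos: [242.7, -521.3, 214.0]
ee_rot: [180.0, -0.0, -32.2]
force: [0.1, 0.2, 0.0]
gripper_width: 59.9
gripper_force: 0.0
time_s: 3.33
ee_pos: [324.6, -359.0, 157.8]
ee_rot: [180.0, -0.0, -31.9]
force: [0.9, 0.2, 0.9]
gripper_width: 60.0
gripper_force: 0.0
time_s: 4.0
ee_pos: [406.1, -197.7, 101.8]
ee_rot: [-180.0, -0.0, -31.9]
force: [0.4, 0.0, -0.3]
gripper_width: 60.2
gripper_force: 0.0
t 4.0 pos [ 406.1 -197.7  101.8] yaw -31.9 w 60.2 F 0.0 force [ 0.4  0.  -0.3] q [-27.  14. 115.  -0.  52.  94.]
roll 0.002 then tool [-1.2  0.6 86.8]
```

```bash
python3 -m pendant '{"translation":[[-1,0.5,11],[0,0,11],[0,0,11],[0,0,11],[0,0,11],[0,0,11],[0,0,11],[0,0,10]],"roll":[0,0,0,0,0,0,0,0],"hand":[87,87,87,87,87,87,87,87]}'
python3 -m pendant '{"translation":[[0,0,0],[0,0,0],[0,0,0],[0,0,0],[0,0,0],[0,0,0],[0,0,0],[0,0,0]],"roll":[0,0,0,0,0,0,0,0],"hand":[180,180,180,180,180,180,180,180]}' 25
python3 - <<'E'
from m import *
S=dict(tube=(405,-198,60,33,45))
for n in ('top','scene'):
    p=env.grab_frame(n); w,h,c=flat(p)
    for k,(x,y,r,lo,hi) in S.items():
        m=blob(w,h,x,y,r,lo,hi); q=w[m]
        print(n,k,len(q),q.mean(0).round(1),rect(q))
    if n=='scene': save(p,'g1'); cv2.imwrite('pics/g1c.png',cv2.resize(cv2.cvtColor(p['frame'][200:350,290:490],cv2.COLOR_RGB2BGR),(800,600),interpolation=cv2.INTER_CUBIC))
E
```

```text
time_s: 4.67
ee_pos: [404.7, -198.6, 14.5]
ee_rot: [180.0, -0.0, -31.9]
force: [0.2, -0.6, 0.5]
gripper_width: 59.6
gripper_force: 0.0
time_s: 5.33
ee_pos: [405.1, -198.8, 15.5]
ee_rot: [-180.0, -0.1, -31.9]
force: [0.5, 1.2, 4.3]
gripper_width: 40.2
gripper_force: 25.0
top tube 0 [nan nan nan] (array([0., 0.]), array([0., 0.], dtype=float32), np.float32(0.0))
scene tube 331 [ 390.5 -195.7   40. ] (array([ 393.9, -196.9]), array([70.3, 66. ], dtype=float32), np.float32(90.6))<stdin>:7: RuntimeWarning: Mean of empty slice.
  ret = um.true_divide(
```

View pics/g1c.png

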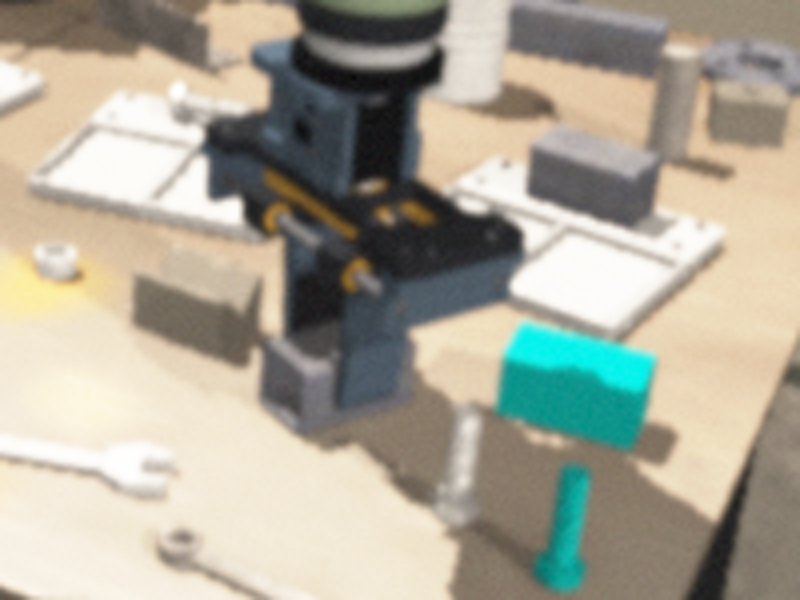

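```bash
python3 -m pendant '{"translation":[[0,0,-10],[0,0,-10],[0,0,-10],[0,0,-10],[0,0,-10],[0,0,-10],[0,0,-10],[0,0,0]],"roll":[0,0,0,-0.096,-0.096,-0.096,-0.096,0],"hand":[180,180,180,180,180,180,180,180]}'
python3 to.py 618.7 -198.8 18 -9.9
```

```text
time_s: 6.1
ee_pos: [404.8, -198.8, 85.8]
ee_rot: [180.0, -0.1, -9.8]
force: [0.1, -0.3, -3.1]
gripper_width: 39.9
gripper_force: 25.0
t 6.1 pos [ 404.8 -198.8   85.8] yaw -9.8 w 39.9 F 25.0 force [ 0.1 -0.3 -3.1] q [-28.  15. 116.  -0.  49.  72.]
roll 0.002 then tool [210.7 -36.8  67.8]
```

```bash
python3 -m pendant '{"translation":[[26.3,-4.6,0],[26.3,-4.6,0],[26.3,-4.6,0],[26.3,-4.6,0],[26.3,-4.6,0],[26.3,-4.6,0],[26.3,-4.6,0],[26.3,-4.6,0]],"roll":[0,0,0,0,0,0,0,0],"hand":[180,180,180,180,180,180,180,180]}'
python3 -m pendant '{"translation":[[0,0,8],[0,0,10],[0,0,10],[0,0,10],[0,0,10],[0,0,8],[0,0,4],[0,0,2]],"roll":[0,0,0,0,0,0,0,0],"hand":[180,180,180,180,180,180,180,180]}'
python3 to.py 618.7 -198.8 18 -9.9
python3 - <<'E'
from h import *
p=env.grab_frame('scene'); cv2.imwrite('pics/p1c.png',cv2.resize(cv2.cvtColor(p['frame'][200:320,350:510],cv2.COLOR_RGB2BGR),(640,480),interpolation=cv2.INTER_CUBIC))
E
```

```text
time_s: 6.77
ee_pos: [618.2, -198.0, 83.0]
ee_rot: [-180.0, 0.2, -10.0]
force: [-0.1, 0.5, -2.1]
gripper_width: 40.1
gripper_force: 25.0
time_s: 7.43
ee_pos: [617.4, -198.3, 22.0]
ee_rot: [-180.0, 0.1, -9.9]
force: [-1.1, 0.6, -2.1]
gripper_width: 39.7
gripper_force: 25.0
t 7.43 pos [ 617.4 -198.3   22. ] yaw -9.9 w 39.7 F 25.0 force [-1.1  0.6 -2.1] q [-19.  34.  93.  -0.  53.  81.]
roll 0.0 then tool [1.4 0.3 4. ]
```

View pics/p1c.png

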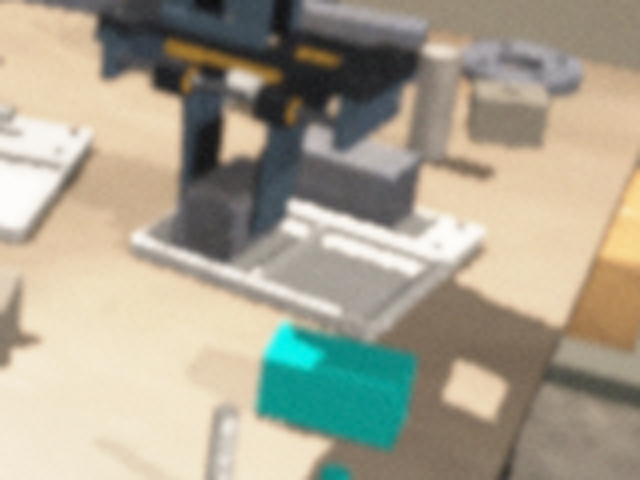

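```bash
python3 -m pendant '{"translation":[[0,0,1],[0,0,1],[0,0,1],[0,0,0.7],[0,0,0],[0,0,0],[0,0,0],[0,0,0]],"roll":[0,0,0,0,0,0,0,0],"hand":[180,180,180,180,180,180,120,120]}'
python3 -m pendant '{"translation":[[0,0,0],[0,0,0],[0,0,0],[0,0,0],[0,0,0],[0,0,0],[0,0,-5],[0,0,-10]],"roll":[0,0,0,0,0,0,0,0],"hand":[120,120,120,120,120,120,120,120]}'
python3 -m pendant '{"translation":[[0,0,-20],[0,0,-20],[0,0,-20],[0,0,-20],[0,0,0],[0,0,0],[0,0,0],[0,0,0]],"roll":[-0.124,-0.124,-0.124,-0.124,-0.124,-0.124,-0.124,-0.124],"hand":[120,120,120,120,120,120,120,120]}'
python3 -m pendant '{"translation":[[0,0,0],[0,0,0],[0,0,0],[0,0,0],[0,0,0],[0,0,0],[0,0,0],[0,0,0]],"roll":[-0.124,-0.124,-0.124,-0.124,-0.124,-0.124,0,0],"hand":[120,120,120,120,120,120,120,120]}'
python3 - <<'E'
from m import *
p=env.grab_frame('top'); w,h,c=flat(p); R=p['pose'][:3,:3];t=p['pose'][:3,3]
def proj(u,v,z):
    d=R@np.array([(u-p['cx'])/p['fx'],(v-p['cy'])/p['fy'],1]); return (t+d*(z-t[2])/d[2]).round(1)
print('sb',proj(420.2,278.2,5),'lb',proj(271.3,237.7,11))
m=blob(w,h,617,-198,50,35,50);print('tube',rect(w[m]),np.median(h[m]),m.sum())
E
python3 to.py 342 -286 90 90
```

```text
time_s: 8.15
ee_pos: [618.7, -198.5, 20.0]
ee_rot: [180.0, -0.1, -9.9]
force: [0.6, 0.0, -0.1]
gripper_width: 47.9
gripper_force: 0.0
time_s: 8.82
ee_pos: [617.2, -198.1, 33.5]
ee_rot: [-180.0, 0.2, -9.9]
force: [-1.1, 0.7, 0.4]
gripper_width: 48.3
gripper_force: 0.0
time_s: 9.48
ee_pos: [618.4, -198.4, 115.7]
ee_rot: [179.9, -0.0, 47.3]
force: [0.9, -0.2, -0.4]
gripper_width: 48.1
gripper_force: 0.0
time_s: 10.15
ee_pos: [618.3, -198.4, 115.1]
ee_rot: [179.9, 0.0, 89.4]
force: [0.4, 0.2, -0.2]
gripper_width: 48.5
gripper_force: 0.0
sb [ 345.7 -290.8    5. ] lb [446.1 100.   11. ]
tube (array([0., 0.]), array([0., 0.], dtype=float32), np.float32(0.0)) nan 0
t 10.2 pos [ 618.3 -198.4  114.9] yaw 89.4 w 48.4 F 0.0 force [-0.3  0.4 -0.2] q [-19.  29.  87.  -0.  64. -18.]
roll -0.01 then tool [ -87.6 -276.3   24.9]
  return _methods._mean(a, axis=axis, dtype=dtype,
  ret = ret.dtype.type(ret / rcount)
```

```bash
python3 -m pendant '{"translation":[[-11.1,-34.2,2],[-11.1,-34.2,2],[-11.1,-34.2,2],[-11.1,-34.2,2],[-11.1,-34.2,2],[-11.1,-34.2,2],[-11.1,-34.2,2],[-11.1,-34.2,2]],"roll":[-0.01,0,0,0,0,0,0,0],"hand":[120,120,120,120,120,120,120,120]}'
python3 -m pendant '{"translation":[[0,0,0],[0,0,0],[0,0,0],[0,0,0],[0,0,0],[0,0,0],[0,0,0],[0,0,0]],"roll":[0,0,0,0,0,0,0,0],"hand":[120,120,120,120,120,120,120,120]}'
python3 to.py 344.5 -287.3 13 90
python3 - <<'E'
from h import *
p=env.grab_frame('scene'); cv2.imwrite('pics/s1c.png',cv2.resize(cv2.cvtColor(p['frame'][190:370,350:510],cv2.COLOR_RGB2BGR),(533,600),interpolation=cv2.INTER_CUBIC))
E
```

```text
time_s: 10.87
ee_pos: [343.2, -287.9, 98.6]
ee_rot: [180.0, 0.0, 90.1]
force: [0.3, -0.2, -0.2]
gripper_width: 48.6
gripper_force: 0.0
time_s: 11.53
ee_pos: [345.1, -287.4, 98.2]
ee_rot: [-180.0, 0.0, 90.2]
force: [0.7, -0.2, -0.2]
gripper_width: 47.9
gripper_force: 0.0
t 11.53 pos [ 345.1 -287.4   98.2] yaw 90.2 w 47.9 F 0.0 force [ 0.7 -0.2 -0.2] q [-41.  14. 115.  -0.  51. -41.]
roll 0.004 then tool [ 0.1 -0.6 85.2]
```

View pics/s1c.png

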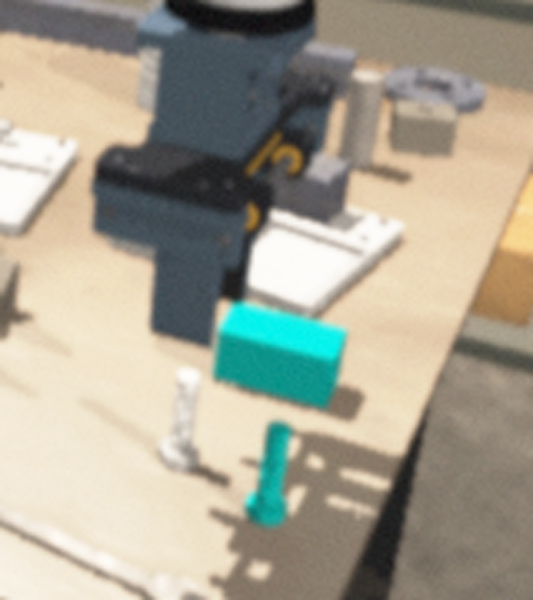

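```bash
python3 -m pendant '{"translation":[[0,0,12],[0,0,12],[0,0,12],[0,0,12],[0,0,12],[0,0,12],[0,0,9],[0,0,4]],"roll":[0,0,0,0,0,0,0,0],"hand":[120,120,120,120,120,120,120,120]}'
python3 -m pendant '{"translation":[[0,0,0],[0,0,0],[0,0,0],[0,0,0],[0,0,0],[0,0,0],[0,0,0],[0,0,0]],"roll":[0,0,0,0,0,0,0,0],"hand":[135,150,165,180,195,210,220,230]}' 20
python3 -m pendant '{"translation":[[0,0,0],[0,0,0],[0,0,0],[0,0,0],[0,0,0],[0,0,-2],[0,0,-4],[0,0,-4]],"roll":[0,0,0,0,0,0,0,0],"hand":[235,240,240,240,240,240,240,240]}'
python3 to.py 597 -39.4 110 96
python3 - <<'E'
from h import *
p=env.grab_frame('scene'); cv2.imwrite('pics/s2c.png',cv2.resize(cv2.cvtColor(p['frame'][240:360,370:470],cv2.COLOR_RGB2BGR),(500,600),interpolation=cv2.INTER_CUBIC))
E
```

```text
time_s: 12.25
ee_pos: [344.2, -287.2, 12.2]
ee_rot: [-179.9, -0.1, 90.2]
force: [0.3, 0.7, 0.7]
gripper_width: 48.3
gripper_force: 0.0
time_s: 12.92
ee_pos: [344.9, -287.8, 13.5]
ee_rot: [180.0, 0.0, 90.2]
force: [0.2, -0.1, 1.8]
gripper_width: 15.0
gripper_force: 20.0
time_s: 13.58
ee_pos: [344.2, -287.2, 23.1]
ee_rot: [-179.9, -0.1, 90.2]
force: [-0.5, -0.2, -0.9]
gripper_width: 15.0
gripper_force: 20.0
t 13.58 pos [ 344.2 -287.2   23.1] yaw 90.2 w 15.0 F 20.0 force [-0.5 -0.2 -0.9] q [-41.  20. 120.  -0.  40. -41.]
roll -0.102 then tool [220.1 277.3 -86.9]
```

View pics/s2c.png

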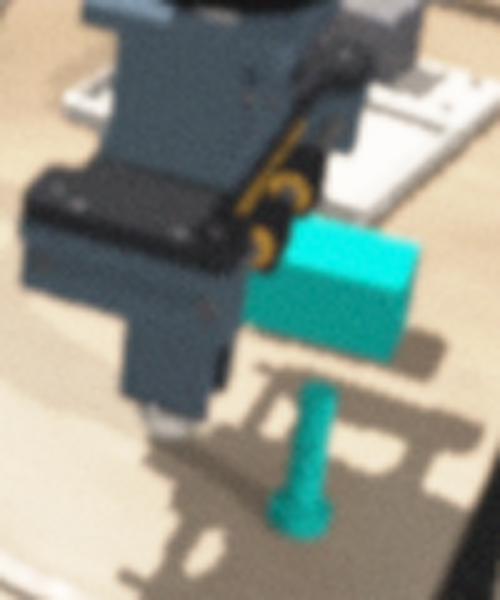

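```bash
python3 -m pendant '{"translation":[[0,0,-12],[0,0,-12],[0,0,-12],[0,0,-12],[0,0,-12],[0,0,-12],[0,0,-12],[0,0,0]],"roll":[-0.05,-0.052,0,0,0,0,0,0],"hand":[240,240,240,240,240,240,240,240]}'
python3 -m pendant '{"translation":[[18.3,23.1,0],[18.3,23.1,0],[18.3,23.1,0],[18.3,23.1,0],[18.3,23.1,0],[18.3,23.1,0],[0,0,0],[0,0,0]],"roll":[0,0,0,0,0,0,0,0],"hand":[240,240,240,240,240,240,240,240]}'
python3 -m pendant '{"translation":[[18.3,23.1,0],[18.3,23.1,0],[18.3,23.1,0],[18.3,23.1,0],[18.3,23.1,0],[18.3,23.1,0],[0,0,0],[0,0,0]],"roll":[0,0,0,0,0,0,0,0],"hand":[240,240,240,240,240,240,240,240]}'
python3 to.py 597 -39.4 16 96
```

```text
time_s: 14.3
ee_pos: [345.7, -288.6, 109.2]
ee_rot: [179.8, 0.2, 96.0]
force: [0.5, -0.7, -1.3]
gripper_width: 15.2
gripper_force: 20.0
time_s: 14.97
ee_pos: [471.2, -162.9, 106.4]
ee_rot: [-179.9, -0.0, 96.2]
force: [-1.1, -0.5, -1.8]
gripper_width: 14.9
gripper_force: 20.0
time_s: 15.63
ee_pos: [596.9, -40.4, 106.3]
ee_rot: [-179.9, 0.0, 96.1]
force: [-0.3, -1.9, -0.5]
gripper_width: 14.9
gripper_force: 20.0
t 15.63 pos [596.9 -40.4 106.3] yaw 96.1 w 14.9 F 20.0 force [-0.3 -1.9 -0.5] q [ -5.  25.  95.  -0.  60. -11.]
roll 0.001 then tool [ 1.   0.2 90.3]
```

```bash
python3 -m pendant '{"translation":[[0,0,12],[0,0,12],[0,0,12],[0,0,12],[0,0,12],[0,0,12],[0,0,9],[0,0,4]],"roll":[0,0,0,0,0,0,0,0],"hand":[240,240,240,240,240,240,240,240]}'
python3 -m pendant '{"translation":[[0,0,1],[0,0,1],[0,0,1],[0,0,0.7],[0,0,0.5],[0,0,0.3],[0,0,0],[0,0,0]],"roll":[0,0,0,0,0,0,0,0],"hand":[240,240,240,240,240,240,240,240]}'
python3 to.py 597 -39.4 16 96
```

```text
time_s: 16.3
ee_pos: [595.2, -41.5, 20.8]
ee_rot: [-179.8, -0.0, 95.9]
force: [0.2, -1.1, -0.3]
gripper_width: 14.9
gripper_force: 20.0
time_s: 16.97
ee_pos: [597.4, -40.1, 17.9]
ee_rot: [180.0, 0.0, 96.0]
force: [-0.1, 0.3, -1.4]
gripper_width: 15.2
gripper_force: 20.0
t 16.97 pos [597.4 -40.1  17.9] yaw 96.0 w 15.2 F 20.0 force [-0.1  0.3 -1.4] q [ -5.  31. 101.  -0.  48. -11.]
roll 0.0 then tool [ 0.8 -0.3  1.9]
```

```bash
python3 -m pendant '{"translation":[[0,0,0.4],[0,0,0.4],[0,0,0.4],[0,0,0],[0,0,0],[0,0,0],[0,0,0],[0,0,0]],"roll":[0,0,0,0,0,0,0,0],"hand":[240,240,240,240,240,240,240,240]}'
python3 -m pendant '{"translation":[[0,0,0.4],[0,0,0.3],[0,0,0],[0,0,0],[0,0,0],[0,0,0],[0,0,0],[0,0,0]],"roll":[0,0,0,0,0,0,0,0],"hand":[240,240,240,240,240,240,240,240]}'
```

```text
time_s: 17.63
ee_pos: [597.4, -40.2, 16.6]
ee_rot: [180.0, 0.0, 96.0]
force: [-0.7, 0.1, -0.2]
gripper_width: 14.7
gripper_force: 20.0
time_s: 18.3
ee_pos: [597.4, -40.2, 16.5]
ee_rot: [180.0, 0.0, 96.0]
force: [-1.3, 0.8, 6.0]
gripper_width: 15.0
gripper_force: 20.0
```

```bash
python3 -m pendant '{"translation":[[0,0,0],[0,0,0],[0,0,0],[0,0,0],[0,0,0],[0,0,0],[0,0,0],[0,0,-3]],"roll":[0,0,0,0,0,0,0,0],"hand":[200,180,160,143,143,143,143,143]}'
python3 -m pendant '{"translation":[[0,0,-10],[0,0,-14],[0,0,-14],[0,0,-14],[0,0,-14],[0,0,-14],[0,0,-10],[0,0,0]],"roll":[0,0,0,0,0,0,0,0],"hand":[143,143,143,143,143,143,143,143]}'
python3 -m pendant '{"translation":[[0,0,0],[0,0,0],[0,0,0],[0,0,0],[0,0,0],[0,0,0],[0,0,0],[0,0,0]],"roll":[-0.12,-0.12,-0.12,-0.12,-0.12,-0.12,-0.12,-0.12],"hand":[143,143,143,143,143,143,143,143]}'
python3 to.py 444 101 90 161
python3 - <<'E'
from h import *
p=env.grab_frame('scene'); cv2.imwrite('pics/s3c.png',cv2.resize(cv2.cvtColor(p['frame'][200:290,240:480],cv2.COLOR_RGB2BGR),(800,300),interpolation=cv2.INTER_CUBIC))
E
```

```text
time_s: 18.97
ee_pos: [596.8, -40.2, 18.4]
ee_rot: [-179.9, -0.0, 96.0]
force: [0.4, 0.6, -0.2]
gripper_width: 40.4
gripper_force: 0.0
time_s: 19.63
ee_pos: [599.0, -40.3, 112.0]
ee_rot: [179.7, 0.1, 96.0]
force: [-0.1, -0.7, 0.2]
gripper_width: 40.3
gripper_force: 0.0
time_s: 20.3
ee_pos: [596.9, -40.1, 108.2]
ee_rot: [-180.0, -0.1, 151.4]
force: [-0.3, -0.1, -0.8]
gripper_width: 40.2
gripper_force: 0.0
t 20.3 pos [596.9 -40.1 108.2] yaw 151.4 w 40.2 F 0.0 force [-0.3 -0.1 -0.8] q [ -5.  25.  95.  -0.  60. -66.]
roll -0.168 then tool [190.5  83.7  18.2]
```

View pics/s3c.png

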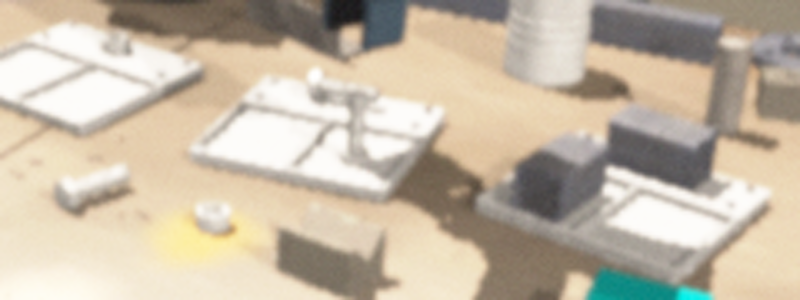

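```bash
python3 -m pendant '{"translation":[[0,0,0],[0,0,0],[31.75,14,5],[31.75,14,5],[31.75,14,5],[31.75,14,5],[31.75,14,5],[31.75,14,5]],"roll":[-0.084,-0.084,0,0,0,0,0,0],"hand":[143,143,143,143,143,143,143,143]}'
python3 -m pendant '{"translation":[[0,0,0],[0,0,0],[0,0,0],[0,0,0],[0,0,0],[0,0,0],[0,0,0],[0,0,0]],"roll":[0,0,0,0,0,0,0,0],"hand":[143,143,143,143,143,143,143,143]}'
python3 to.py 444 101 3 161
```

```text
time_s: 21.02
ee_pos: [443.8, 102.9, 78.4]
ee_rot: [-180.0, -0.0, 160.5]
force: [0.7, 0.6, 0.4]
gripper_width: 39.7
gripper_force: 0.0
time_s: 21.68
ee_pos: [445.8, 101.9, 78.8]
ee_rot: [-180.0, 0.0, 160.6]
force: [-1.0, -1.0, 1.0]
gripper_width: 40.0
gripper_force: 0.0
t 21.68 pos [445.8 101.9  78.8] yaw 160.6 w 40.0 F 0.0 force [-1. -1.  1.] q [ 11.  16. 116.  -0.  48. -59.]
roll -0.007 then tool [ 1.4 -1.4 75.8]
```

```bash
python3 -m pendant '{"translation":[[1,-1,12],[0,0,12],[0,0,12],[0,0,12],[0,0,12],[0,0,8],[0,0,5],[0,0,2.5]],"roll":[0,0,0,0,0,0,0,0],"hand":[143,143,143,143,143,143,143,143]}'
python3 -m pendant '{"translation":[[0,0,0],[0,0,0],[0,0,0],[0,0,0],[0,0,0],[0,0,0],[0,0,0],[0,0,0]],"roll":[0,0,0,0,0,0,0,0],"hand":[160,180,200,220,240,240,240,240]}'
python3 -m pendant '{"translation":[[0,0,0],[0,0,-2],[0,0,-10],[0,0,-14],[0,0,-14],[0,0,-14],[0,0,-14],[0,0,-10]],"roll":[0,0,0,0,0,0,0,0],"hand":[240,240,240,240,240,240,240,240]}'
python3 to.py 588.4 39.2 80 186.3
python3 - <<'E'
from h import *
p=env.grab_frame('scene'); cv2.imwrite('pics/s4c.png',cv2.resize(cv2.cvtColor(p['frame'][190:280,210:350],cv2.COLOR_RGB2BGR),(700,450),interpolation=cv2.INTER_CUBIC))
E
```

```text
time_s: 22.35
ee_pos: [444.0, 101.5, 2.8]
ee_rot: [-180.0, -0.0, 160.6]
force: [-0.7, 0.2, -0.4]
gripper_width: 39.6
gripper_force: 0.0
time_s: 23.02
ee_pos: [444.4, 101.6, 3.7]
ee_rot: [180.0, 0.0, 160.7]
force: [-0.3, -0.4, 4.8]
gripper_width: 12.2
gripper_force: 20.0
time_s: 23.68
ee_pos: [444.2, 101.6, 82.2]
ee_rot: [180.0, 0.0, 160.6]
force: [-0.6, -0.1, -1.5]
gripper_width: 12.3
gripper_force: 20.0
t 23.68 pos [444.2 101.6  82.2] yaw 160.6 w 12.3 F 20.0 force [-0.6 -0.1 -1.5] q [ 11.  15. 116.  -0.  49. -59.]
roll -0.448 then tool [-136.5  -77.9    2.2]
```

View pics/s4c.png

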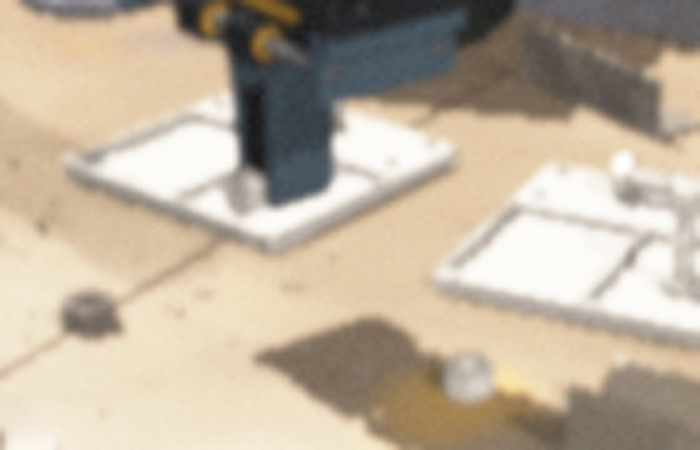

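```bash
python3 -m pendant '{"translation":[[0,0,0],[0,0,0],[0,0,0],[0,0,0],[-34.1,-19.5,0],[-34.1,-19.5,0],[-34.1,-19.5,0],[-34.1,-19.5,0]],"roll":[-0.112,-0.112,-0.112,-0.112,0,0,0,0],"hand":[240,240,240,240,240,240,240,240]}'
python3 -m pendant '{"translation":[[0,0,0],[0,0,0],[0,0,0],[0,0,0],[0,0,0],[0,0,0],[0,0,0],[0,0,0]],"roll":[0,0,0,0,0,0,0,0],"hand":[240,240,240,240,240,240,240,240]}'
python3 to.py 588.4 39.2 6.5 186.3
```

```text
time_s: 24.4
ee_pos: [589.2, 38.3, 80.5]
ee_rot: [180.0, -0.1, -173.7]
force: [0.8, 0.4, -1.4]
gripper_width: 12.3
gripper_force: 20.0
time_s: 25.07
ee_pos: [588.0, 39.4, 81.6]
ee_rot: [-180.0, 0.0, -173.7]
force: [-0.1, 0.7, -0.3]
gripper_width: 12.2
gripper_force: 20.0
t 25.07 pos [588.   39.4  81.6] yaw -173.7 w 12.2 F 20.0 force [-0.1  0.7 -0.3] q [  3.  26.  98.  -0.  56. -94.]
roll 0.001 then tool [-0.4 -0.2 75.1]
```

```bash
python3 -m pendant '{"translation":[[0,0,10],[0,0,12],[0,0,12],[0,0,12],[0,0,12],[0,0,8],[0,0,4],[0,0,2]],"roll":[0,0,0,0,0,0,0,0],"hand":[240,240,240,240,240,240,240,240]}'
python3 -m pendant '{"translation":[[0,0,0.5],[0,0,0.5],[0,0,0.5],[0,0,0.5],[0,0,0],[0,0,0],[0,0,0],[0,0,0]],"roll":[0,0,0,0,0,0,0,0],"hand":[240,240,240,240,240,240,240,240]}'
```

```text
time_s: 25.73
ee_pos: [587.9, 39.1, 8.4]
ee_rot: [-180.0, -0.1, -173.7]
force: [-0.1, 0.3, -1.5]
gripper_width: 12.3
gripper_force: 20.0
time_s: 26.4
ee_pos: [588.4, 39.1, 7.5]
ee_rot: [-180.0, 0.0, -173.7]
force: [0.5, -0.3, -0.9]
gripper_width: 12.3
gripper_force: 20.0
```

```bash
python3 -m pendant '{"translation":[[0,0,0.4],[0,0,0.4],[0,0,0],[0,0,0],[0,0,0],[0,0,0],[0,0,0],[0,0,0]],"roll":[0,0,0,0,0,0,0,0],"hand":[240,240,240,240,240,240,240,240]}'
python3 -m pendant '{"translation":[[0,0,0.4],[0,0,0.3],[0,0,0],[0,0,0],[0,0,0],[0,0,0],[0,0,0],[0,0,0]],"roll":[0,0,0,0,0,0,0,0],"hand":[240,240,240,240,240,240,240,240]}'
```

```text
time_s: 27.07
ee_pos: [588.4, 39.0, 6.8]
ee_rot: [-180.0, 0.0, -173.7]
force: [-0.5, -0.7, 4.0]
gripper_width: 12.5
gripper_force: 20.0
time_s: 27.73
ee_pos: [588.4, 39.1, 6.8]
ee_rot: [-180.0, 0.0, -173.7]
force: [-3.3, 0.3, 7.9]
gripper_width: 12.3
gripper_force: 20.0
```

```bash
python3 -m pendant '{"translation":[[0,0,0],[0,0,0],[0,0,0],[0,0,0],[0,0,-3],[0,0,-10],[0,0,-15],[0,0,-15]],"roll":[0,0,0,0,0,0,0,0],"hand":[220,200,182,182,182,182,182,182]}'
python3 -m pendant '{"translation":[[0,0,-15],[0,0,-15],[0,0,-5],[0,0,0],[0,0,0],[0,0,0],[0,0,0],[0,0,0]],"roll":[0,0,0.12,0.12,0.12,0.12,0.12,0.12],"hand":[182,182,182,143,143,143,143,143]}'
python3 -m pendant '{"translation":[[0,0,0],[0,0,0],[0,0,0],[0,0,0],[0,0,0],[0,0,0],[0,0,0],[0,0,0]],"roll":[0.12,0.12,0.12,0.12,0.12,0.12,0.12,0.12],"hand":[143,143,143,143,143,143,143,143]}'
python3 to.py 451.2 3.6 60 90
```

```text
time_s: 28.4
ee_pos: [588.1, 39.0, 49.5]
ee_rot: [-180.0, -0.0, -173.7]
force: [-0.3, -0.1, -0.3]
gripper_width: 26.3
gripper_force: 0.0
time_s: 29.07
ee_pos: [588.5, 39.1, 84.7]
ee_rot: [180.0, 0.0, 144.7]
force: [-0.8, 0.8, -0.6]
gripper_width: 40.2
gripper_force: 0.0
time_s: 29.73
ee_pos: [588.5, 39.1, 84.6]
ee_rot: [180.0, 0.0, 89.7]
force: [-0.1, 0.4, -0.1]
gripper_width: 40.1
gripper_force: 0.0
t 29.73 pos [588.5  39.1  84.6] yaw 89.7 w 40.1 F 0.0 force [-0.1  0.4 -0.1] q [ 3. 26. 98. -0. 56.  3.]
roll -0.005 then tool [ -35.5 -137.3   24.6]
```

```bash
python3 -m pendant '{"translation":[[-5.9,-22.9,2],[-5.9,-22.9,2],[-5.9,-22.9,4],[-5.9,-22.9,4],[-5.9,-22.9,6],[-5.9,-22.9,6],[0,0,0],[0,0,0]],"roll":[0,0,0,0,0,0,0,0],"hand":[143,143,143,143,143,143,143,143]}'
python3 to.py 451.2 3.6 2.5 90
python3 - <<'E'
from m import *
p=env.grab_frame('scene'); cv2.imwrite('pics/s5c.png',cv2.resize(cv2.cvtColor(p['frame'][205:305,220:400],cv2.COLOR_RGB2BGR),(800,444),interpolation=cv2.INTER_CUBIC))
E
```

```text
time_s: 30.4
ee_pos: [450.2, 3.3, 60.4]
ee_rot: [180.0, 0.0, 90.0]
force: [0.8, -0.1, 0.9]
gripper_width: 39.9
gripper_force: 0.0
t 30.4 pos [450.2   3.3  60.4] yaw 90.0 w 39.9 F 0.0 force [ 0.8 -0.1  0.9] q [ -1.  17. 118.  -0.  45.  -1.]
roll 0.0 then tool [ 0.3  1.  57.9]
```

View pics/s5c.png

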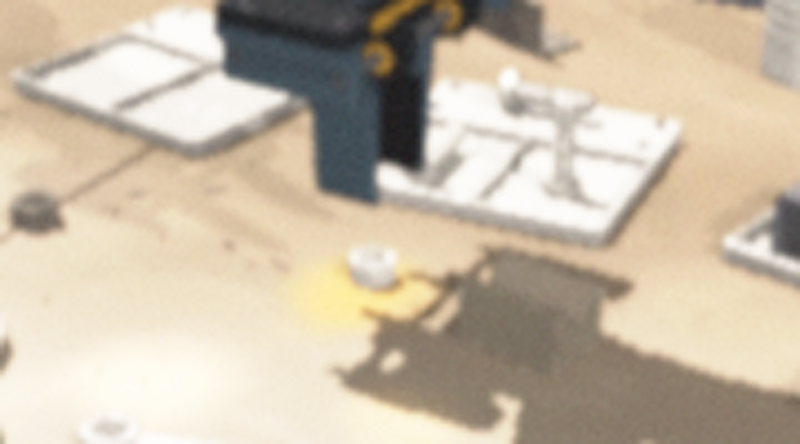

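```bash
python3 -m pendant '{"translation":[[0,0.5,10],[0,0,10],[0,0,10],[0,0,10],[0,0,8],[0,0,5],[0,0,3],[0,0,1.5]],"roll":[0,0,0,0,0,0,0,0],"hand":[143,143,143,143,143,143,143,143]}'
python3 -m pendant '{"translation":[[0,0,0],[0,0,0],[0,0,0],[0,0,0],[0,0,0],[0,0,0],[0,0,0],[0,0,0]],"roll":[0,0,0,0,0,0,0,0],"hand":[155,165,175,185,195,205,215,220]}'
python3 -m pendant '{"translation":[[0,0,0],[0,0,-2],[0,0,-10],[0,0,-14],[0,0,-14],[0,0,-14],[0,0,-10],[0,0,0]],"roll":[0,0,0,0,0,0,0,0],"hand":[220,220,220,220,220,220,220,220]}'
python3 to.py 582.7 204 70 83
```

```text
time_s: 31.12
ee_pos: [451.9, 3.6, 2.1]
ee_rot: [180.0, 0.0, 90.1]
force: [0.1, -0.1, 0.0]
gripper_width: 39.9
gripper_force: 0.0
time_s: 31.78
ee_pos: [451.8, 3.5, 2.7]
ee_rot: [179.9, 0.0, 90.1]
force: [0.3, -0.0, 3.3]
gripper_width: 23.3
gripper_force: 20.0
time_s: 32.45
ee_pos: [452.4, 3.6, 67.8]
ee_rot: [179.8, 0.0, 90.1]
force: [-0.2, -0.6, -0.4]
gripper_width: 22.8
gripper_force: 20.0
t 32.45 pos [452.4   3.6  67.8] yaw 90.1 w 22.8 F 20.0 force [-0.2 -0.6 -0.4] q [ -1.  16. 117.  -0.  46.  -1.]
roll 0.123 then tool [214.8 104.9  -2.2]
```

```bash
python3 -m pendant '{"translation":[[0,0,-2],[30.7,15,0],[30.7,15,0],[30.7,15,0],[30.7,15,0],[30.7,15,0],[30.7,15,0],[30.7,15,0]],"roll":[0.122,0,0,0,0,0,0,0],"hand":[220,220,220,220,220,220,220,220]}'
python3 -m pendant '{"translation":[[0,0,0],[0,0,0],[0,0,10],[0,0,12],[0,0,12],[0,0,12],[0,0,8],[0,0,5]],"roll":[0,0,0,0,0,0,0,0],"hand":[220,220,220,220,220,220,220,220]}'
python3 to.py 582.7 204 5.5 83
```

```text
time_s: 33.12
ee_pos: [581.4, 205.5, 66.9]
ee_rot: [-179.9, 0.1, 83.1]
force: [0.9, 0.5, -0.8]
gripper_width: 23.4
gripper_force: 20.0
time_s: 33.78
ee_pos: [580.3, 203.1, 7.6]
ee_rot: [-179.8, 0.1, 83.0]
force: [0.0, -0.3, -0.5]
gripper_width: 22.8
gripper_force: 20.0
t 33.78 pos [580.3 203.1   7.6] yaw 83.0 w 22.8 F 20.0 force [ 0.  -0.3 -0.5] q [18. 33. 99. -0. 49. 25.]
roll 0.0 then tool [1.2 2.3 2.1]
```

```bash
python3 -m pendant '{"translation":[[0,0,0.5],[0,0,0.5],[0,0,0.3],[0,0,0],[0,0,0],[0,0,0],[0,0,0],[0,0,0]],"roll":[0,0,0,0,0,0,0,0],"hand":[220,220,220,220,220,220,220,220]}'
python3 -m pendant '{"translation":[[0,0,0.4],[0,0,0.3],[0,0,0],[0,0,0],[0,0,0],[0,0,0],[0,0,0],[0,0,0]],"roll":[0,0,0,0,0,0,0,0],"hand":[220,220,220,220,220,220,220,220]}'
```

```text
time_s: 34.45
ee_pos: [581.7, 204.2, 8.2]
ee_rot: [180.0, -0.0, 83.1]
force: [0.1, 0.6, 0.0]
gripper_width: 23.5
gripper_force: 20.0
time_s: 35.12
ee_pos: [581.6, 204.2, 7.3]
ee_rot: [180.0, 0.0, 83.1]
force: [-0.0, 0.7, -1.3]
gripper_width: 23.2
gripper_force: 20.0
```

```bash
python3 -m pendant '{"translation":[[0,0,0.5],[0,0,0.5],[0,0,0],[0,0,0],[0,0,0],[0,0,0],[0,0,0],[0,0,0]],"roll":[0,0,0,0,0,0,0,0],"hand":[220,220,220,220,220,220,220,220]}'
python3 -m pendant '{"translation":[[0,0,0.4],[0,0,0.3],[0,0,0],[0,0,0],[0,0,0],[0,0,0],[0,0,0],[0,0,0]],"roll":[0,0,0,0,0,0,0,0],"hand":[220,220,220,220,220,220,220,220]}'
```

```text
time_s: 35.78
ee_pos: [581.6, 204.2, 6.3]
ee_rot: [180.0, 0.0, 83.1]
force: [-0.3, 0.7, -0.2]
gripper_width: 23.3
gripper_force: 20.0
time_s: 36.45
ee_pos: [581.7, 204.2, 5.7]
ee_rot: [180.0, 0.0, 83.1]
force: [0.2, 0.5, 0.5]
gripper_width: 23.0
gripper_force: 20.0
```

```bash
python3 -m pendant '{"translation":[[0,0,0.4],[0,0,0],[0,0,0],[0,0,0],[0,0,0],[0,0,0],[0,0,-3],[0,0,-6]],"roll":[0,0,0,0,0,0,0,0],"hand":[220,220,200,180,160,143,143,143]}'
python3 -m pendant '{"translation":[[0,0,-12],[0,0,-14],[0,0,-14],[0,0,-14],[0,0,0],[0,0,0],[0,0,0],[0,0,0]],"roll":[0,0,0,0,-0.12,0,0,0],"hand":[143,143,143,143,143,143,143,143]}'
python3 to.py 409 199.3 60 90
python3 - <<'E'
from m import *
p=env.grab_frame('top'); R=p['pose'][:3,:3];t=p['pose'][:3,3]
for d in env.regions_of(p,'large_nut_center')[:3]:
    v,u=np.nonzero(d['pixels']); u=u.mean();v=v.mean()
    e=R@np.array([(u-p['cx'])/p['fx'],(v-p['cy'])/p['fy'],1]); print(d['score'],u,v,(t+e*(14-t[2])/e[2]).round(1))
E
```

```text
time_s: 37.12
ee_pos: [581.0, 203.9, 13.6]
ee_rot: [-179.9, 0.1, 83.1]
force: [-0.0, -0.7, -0.4]
gripper_width: 40.1
gripper_force: 0.0
time_s: 37.78
ee_pos: [581.4, 204.1, 68.3]
ee_rot: [-180.0, 0.0, 89.8]
force: [0.5, 0.0, -0.8]
gripper_width: 40.4
gripper_force: 0.0
t 37.78 pos [581.4 204.1  68.3] yaw 89.8 w 40.4 F 0.0 force [ 0.5  0.  -0.8] q [18. 29. 95. -0. 56. 18.]
roll -0.003 then tool [  -4.8 -172.4    8.3]
```

```bash
python3 -m pendant '{"translation":[[-0.8,-28.7,1],[-0.8,-28.7,1],[-0.8,-28.7,1],[-0.8,-28.7,1],[-0.8,-28.7,2],[-0.8,-28.7,2],[0,0,0],[0,0,0]],"roll":[0,0,0,0,0,0,0,0],"hand":[130,130,130,130,130,130,130,130]}'
python3 -m pendant '{"translation":[[0,0,0],[0,0,0],[0,0,0],[0,0,0],[0,0,0],[0,0,0],[0,0,0],[0,0,0]],"roll":[0,0,0,0,0,0,0,0],"hand":[130,130,130,130,130,130,130,130]}'
python3 to.py 409 199.3 2.5 90
```

```text
time_s: 38.55
ee_pos: [408.1, 199.4, 60.1]
ee_rot: [-180.0, 0.0, 90.0]
force: [1.0, -0.3, 0.5]
gripper_width: 44.7
gripper_force: 0.0
time_s: 39.22
ee_pos: [409.5, 199.5, 60.2]
ee_rot: [180.0, 0.0, 89.9]
force: [0.3, 0.3, -0.1]
gripper_width: 44.6
gripper_force: 0.0
t 39.22 pos [409.5 199.5  60.2] yaw 89.9 w 44.6 F 0.0 force [ 0.3  0.3 -0.1] q [ 25.  17. 117.  -0.  46.  25.]
roll -0.001 then tool [-0.2 -0.5 57.7]
```

```bash
python3 -m pendant '{"translation":[[0,0,10],[0,0,10],[0,0,10],[0,0,10],[0,0,8],[0,0,5],[0,0,3],[0,0,1.7]],"roll":[0,0,0,0,0,0,0,0],"hand":[130,130,130,130,130,130,130,130]}'
python3 -m pendant '{"translation":[[0,0,0],[0,0,0],[0,0,0],[0,0,0],[0,0,0],[0,0,0],[0,0,0],[0,0,0]],"roll":[0,0,0,0,0,0,0,0],"hand":[140,150,160,170,180,190,200,210]}'
python3 -m pendant '{"translation":[[0,0,0],[0,0,-2],[0,0,-10],[0,0,-14],[0,0,-14],[0,0,-14],[0,0,-10],[0,0,0]],"roll":[0,0,0,0,0,0,0,0],"hand":[215,215,215,215,215,215,215,215]}'
python3 to.py 592.7 282.4 70 83
python3 - <<'E'
from m import *
p=env.grab_frame('top'); cv2.imwrite('pics/s6c.png',cv2.resize(cv2.cvtColor(p['frame'][125:300,170:470],cv2.COLOR_RGB2BGR),(798,465),interpolation=cv2.INTER_CUBIC))
E
```

```text
time_s: 39.88
ee_pos: [409.4, 199.5, 2.2]
ee_rot: [-180.0, 0.0, 89.9]
force: [-0.2, 0.2, 0.6]
gripper_width: 44.6
gripper_force: 0.0
time_s: 40.55
ee_pos: [409.7, 199.7, 2.8]
ee_rot: [180.0, -0.0, 89.9]
force: [0.0, -0.7, 2.6]
gripper_width: 26.9
gripper_force: 20.0
time_s: 41.22
ee_pos: [410.4, 200.1, 68.1]
ee_rot: [179.8, -0.1, 89.9]
force: [-0.3, 0.2, -0.4]
gripper_width: 27.1
gripper_force: 20.0
t 41.22 pos [410.4 200.1  68.1] yaw 89.9 w 27.1 F 20.0 force [-0.3  0.2 -0.4] q [ 25.  17. 117.  -0.  47.  25.]
roll 0.121 then tool [104.  170.9  -1.9]
```

View pics/s6c.png

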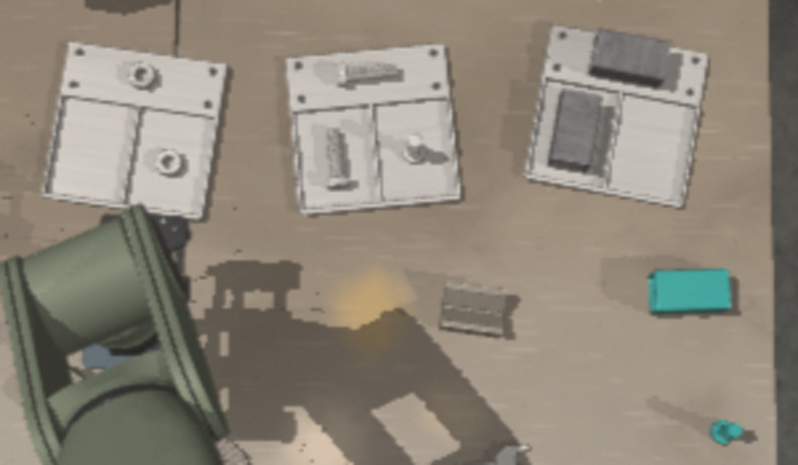

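```bash
python3 -m pendant '{"translation":[[0,0,-2],[14.9,24.4,0],[14.9,24.4,0],[14.9,24.4,0],[14.9,24.4,0],[14.9,24.4,0],[14.9,24.4,0],[14.9,24.4,0]],"roll":[0.121,0,0,0,0,0,0,0],"hand":[215,215,215,215,215,215,215,215]}'
python3 -m pendant '{"translation":[[0,0,0],[0,0,0],[0,0,10],[0,0,12],[0,0,12],[0,0,12],[0,0,8],[0,0,5]],"roll":[0,0,0,0,0,0,0,0],"hand":[215,215,215,215,215,215,215,215]}'
python3 -m pendant '{"translation":[[0,0,1],[0,0,0.7],[0,0,0.5],[0,0,0.5],[0,0,0],[0,0,0],[0,0,0],[0,0,0]],"roll":[0,0,0,0,0,0,0,0],"hand":[215,215,215,215,215,215,215,215]}'
python3 to.py 592.7 282.4 5.5 83
```

```text
time_s: 41.93
ee_pos: [591.9, 282.4, 66.7]
ee_rot: [-179.9, 0.1, 83.0]
force: [-0.2, 1.0, -0.1]
gripper_width: 27.1
gripper_force: 20.0
time_s: 42.6
ee_pos: [590.4, 281.7, 7.5]
ee_rot: [-179.9, 0.1, 83.0]
force: [0.4, 0.7, -0.8]
gripper_width: 26.6
gripper_force: 20.0
time_s: 43.27
ee_pos: [591.8, 282.3, 7.0]
ee_rot: [180.0, -0.0, 83.0]
force: [-0.7, 0.6, -0.8]
gripper_width: 26.6
gripper_force: 20.0
t 43.27 pos [591.8 282.3   7. ] yaw 83.0 w 26.6 F 20.0 force [-0.7  0.6 -0.8] q [25. 36. 93. -0. 52. 31.]
roll 0.0 then tool [0.2 0.9 1.5]
```

```bash
python3 -m pendant '{"translation":[[0,0,0.5],[0,0,0.5],[0,0,0.4],[0,0,0],[0,0,0],[0,0,0],[0,0,0],[0,0,0]],"roll":[0,0,0,0,0,0,0,0],"hand":[215,215,215,215,215,215,215,215]}'
python3 -m pendant '{"translation":[[0,0,0.3],[0,0,0],[0,0,0],[0,0,0],[0,0,0],[0,0,0],[0,0,-3],[0,0,-6]],"roll":[0,0,0,0,0,0,0,0],"hand":[215,215,200,180,160,140,140,140]}'
python3 -m pendant '{"translation":[[0,0,-14],[0,0,-18],[0,0,-18],[0,0,-18],[0,0,-18],[0,0,-18],[0,0,-18],[0,0,0]],"roll":[0,0,0,0,0,0,0,0],"hand":[140,140,140,140,140,140,140,140]}'
python3 -m pendant '{"translation":[[-30,-10,-10],[-30,-10,-10],[-30,-10,-10],[-30,-10,-10],[-30,-10,0],[-30,-10,0],[-30,-10,0],[-30,-10,0]],"roll":[0,0,0,0,0,0,0,0],"hand":[140,140,140,140,140,140,140,140]}'
python3 - <<'E'
from m import *
print(env.state()['force'].round(1))
p=env.grab_frame('top'); cv2.imwrite('pics/s7c.png',cv2.resize(cv2.cvtColor(p['frame'][125:300,170:470],cv2.COLOR_RGB2BGR),(798,465),interpolation=cv2.INTER_CUBIC))
w,h,c=flat(p)
for n,x,y,r,lo,hi in (('ln',593,282,20,9,30),('sn',582,204,20,9,30),('lb',589,39,34,9,40),('sb',597,-40,25,45,80),('tube',619,-198,45,30,60),('vb',437,-99,60,26,45),('sp',347,294,50,28,45)):
    m=blob(w,h,x,y,r,lo,hi)
    if m.sum()>4: print(n,m.sum(),rect(w[m]),np.median(h[m]).round(1))
E
```

```text
time_s: 43.93
ee_pos: [591.7, 282.3, 5.8]
ee_rot: [180.0, -0.0, 83.0]
force: [-1.8, -0.2, 5.6]
gripper_width: 27.1
gripper_force: 20.0
time_s: 44.6
ee_pos: [591.0, 282.0, 13.2]
ee_rot: [-179.9, 0.1, 83.0]
force: [0.6, -0.0, -0.3]
gripper_width: 40.8
gripper_force: 0.0
time_s: 45.27
ee_pos: [593.9, 283.4, 140.6]
ee_rot: [179.6, -0.2, 83.0]
force: [0.2, 0.7, 1.1]
gripper_width: 41.1
gripper_force: 0.0
time_s: 45.93
ee_pos: [481.7, 52.6, 175.4]
ee_rot: [-180.0, 0.0, 83.0]
force: [-0.3, -0.1, 0.7]
gripper_width: 41.2
gripper_force: 0.0
[-0.3 -0.1  0.7]
ln 67 (array([592.9, 282.6]), array([26.6, 26.2], dtype=float32), np.float32(141.2)) 14.1
sn 51 (array([580.7, 204. ]), array([32.2, 25.2], dtype=float32), np.float32(162.2)) 14.3
sb 25 (array([596.7, -40.6]), array([12.7, 10.3], dtype=float32), np.float32(179.6)) 58.9
tube 421 (array([ 618.2, -198.7]), array([73.3, 39.8], dtype=float32), np.float32(170.0)) 41.5
vb 264 (array([438.9, -99.4]), array([59.5, 44.9], dtype=float32), np.float32(83.3)) 32.6
sp 251 (array([347.8, 294.4]), array([50.1, 36.3], dtype=float32), np.float32(141.7)) 34.7
```

View pics/s7c.png

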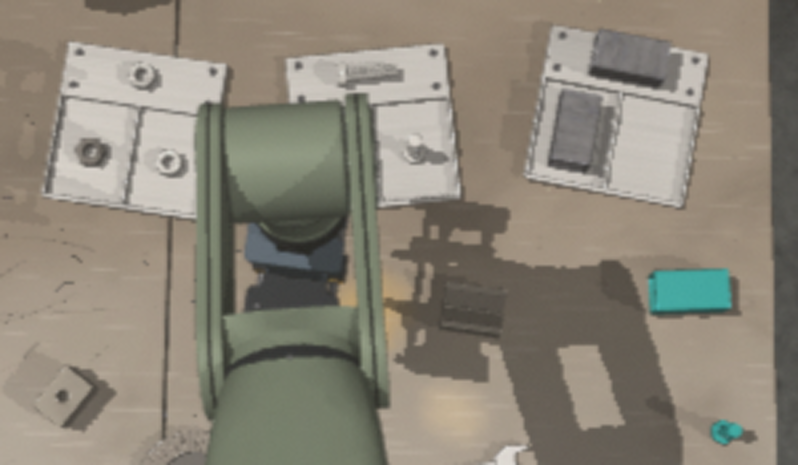

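```bash
python3 -c "
from workcell import env
print(env.job_done())"
```

```text
the job is handed in; nothing more can be done
None
```

I put the two nuts, the two bolts and the tube each in its own bay of the matching tray and handed the job in at about 46 s. The V-block and threaded block had not moved in the last picture. The arm hid the lying bolt in that picture, but earlier pictures showed it lying in its bay. The hand-in returned no verdict.

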